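Check the moisture probe and lock it in the bench meter

ROBOT

A 7-joint arm with a two-finger parallel gripper is mounted at the origin on the work surface. World frame = base frame: x ahead of the robot, y to its left, z up, the work surface at z = 0. Lengths are in m, angles in rad, forces in N, time in s.
With the tool pointing down it reaches from about 0.4 to 0.85 m from the base axis. Payload 4.5 kg.
Tool frame: the origin (TCP) lies on the centre line of the jaws, within the pads' length; the fingertips stand r.tip_extent ahead of it and the grasp point (between the pads) is the TCP (r.tip_extent is the distance from the TCP to the fingertips, in m); z points along the fingers, y is the line along which they close (so a half turn about z gives the same grasp; the last joint's range is limited). The gripper opens to 88 mm and grips with 3 to 60 N. Pads are 18 mm wide; open, the fingers measure 123 mm over their backs; the gripper's body (75 mm by 187 mm) begins 45 mm behind the grasp point.
Start: joints at [1.172, 0.689, -0.195, 1.565, 0.157, 0.902, -0.215], TCP at [0.262, -0.567, 0.258] pointing down, gripper open.
Joint ranges: [-3.01, 3.01], [-0.46, 2.08], [-1.47, 1.51], [0.13, 2.56], [-1, 4.14], [0.04, 2.09], [-2.66, 2.66]. Speed limits (rad/s): [2.57, 2.57, 3.14, 3.14, 3.14, 3.14, 3.14].

INTERFACE

Orientations are given as a unit quaternion [x, y, z, w].
In Python, from plant import sensors, vision, finish_job, r gives the robot as it stands. The module is installed in compiled form; this text tells all that it offers.
- The arm moves only by the tool step_arm, never from a script. Its argument "steps" is a list of rows, each a list of 2 entries, a list of its own where there are three numbers: the shift along the tool's x, y, z in cm, then the turn, a rotation vector about the tool's x, y, z in degrees. A call has 1 to 12 rows; each row shifts and turns the commanded pose from where the row before left it, along the tool's axes as they then stand; what a row does not reach is not made up. A row lasts 1/8 s, in which the tool goes at most 62.5 mm and 10.7 degrees, less where a joint would pass 70% of its speed; a pose out of reach is approached as far as the arm can. A call with a gripper value outside its range is refused whole. "claw" is the opening, from -1 (shut) to 1 (fully open), set as the call begins (left out, the last holds). The fingers move at their own pace and stop on an object; "grip_force" is the grip in N (left out, the last holds). Time passes only in rows, so rows that do not move let the fingers close. It gives the time, the measured TCP pose, the force, the opening and the grip force at its end, in the units of the state.
- sensors.get_state(): the state, without advancing time (a new reading comes with each control period).
- vision.snapshot(name): name is "scene" or "top"; returns a dict with "img" (420x560x3 uint8, red, green, blue), "fx", "fy", "cx", "cy" (pixels), "k1" (the pictures are not rectified: a ray, as slopes to the right and down, at radius r is drawn at 1 + k1 r^2 times it, then the intrinsics apply), "position" and "rotation" of the camera in the world. Camera axes: x right, y down, z forward; pixel columns grow to the right and rows downward; lengths in m; the calibration is good to about 2 mm. A picture is of the moment at which its call begins. There is no depth.
- finish_job(): hands the job in; it is judged then, once.
The state is a dict: "clock": time; "q": joint angles; "qd": joint speeds; "joint_torque": joint torques, N m; "tool_pos": TCP position; "eef_rot": TCP orientation; "contact_force": force on the tool from outside, world axes, zero at the start; "moment": the same for the moment, N m; "opening": opening from 0.0 (shut) to 1.0 (fully open); "finger_force": force on a finger pad.
Only numpy, scipy, OpenCV 4.12 (cv2) and the standard library are available. Lean on these libraries where they do the work, as an engineer would, in place of code of your own. Each camera call takes 0.05 s, during which the arm holds its last target. There are 200 camera calls.

TASK

Take the moisture probe out of its rest and touch its tip gently onto the narrow check disc first and then onto the broad one, pausing a moment on each. Then push it into the meter's socket with its two side pins through the two slots, press it down against the spring until its flange is fully home on the collar, turn it a quarter turn clockwise (seen from above), and finish while still gripping it and pressing it fully home: do not let go. Leave the jar and the loose jar caps where they are.

Things in the scene. Friction and masses are not known exactly. Their poses are not given: they have to be found in the camera images.
- probe_grip (a point): The probe: loose upright tool, 89 mm tall, 100 to 210 g. This point is the centre of its black flat-sided grip, 44 mm (its x) by 26 mm (its y), 50 mm tall; pinch it across the 26 mm, along its y. A steel flange of 50 mm diameter, 5 mm thick, lies directly below the grip. At the start it hangs upright by the flange in the rest. A half turn about z makes no difference
- probe_tip (a point): End of the probe's brass tip (8 mm diameter, 8 mm long, below the barrel), on the probe's axis 64 mm below the centre of the grip; axes as the grip
- probe_flange (a point): Centre of the underside of the probe's flange, 30 mm below the grip's centre, 34 mm above the tip; axes as the grip. Below it a 26 mm barrel, 26 mm long with a bevelled foot, carries two round bayonet pins, 6 mm thick, along the probe's +x and -x: axis 14 mm below this point, ends 20 mm from the probe's axis
- rest: Fixed square aluminium frame that holds the probe at the start, 68 x 68 mm outside with a 44 x 44 mm opening, 42 mm tall; origin at the centre of its underside on the table. The probe's flange lies on its top, so the probe is lifted straight up out of it, by 40 mm or more
- narrow_top (a point): Centre of the upper face of the narrow check disc: steel, 18 mm diameter, upper face 38 mm above the table, on a fixed grey post of 26 mm with a round foot of 52 mm diameter. The disc is sprung: about 1.2 N to start, 0.8 N more per mm, 6 mm travel straight down
- broad_top (a point): Centre of the upper face of the broad check disc: steel, 34 mm diameter, upper face 38 mm above the table, on a fixed grey post of 42 mm with a round foot of 52 mm diameter. Sprung like the narrow one. The two posts may stand in each other's place
- narrow_disc (a joint): How far the narrow check disc is pressed down, m (0 to 0.006)
- broad_disc (a joint): How far the broad check disc is pressed down, m (0 to 0.006)
- socket (a point): Centre of the upper face of the meter's socket, 70 mm above the table: a square aluminium collar, 56 x 56 mm, z up. In it a 30 mm round hole with two slots for the pins, 11 mm wide, along the socket's own +x and -x to 22 mm from the centre. Top ledge 6 mm thick; under it the pins can turn clockwise from the slots, to a stop about 4 degrees past a quarter turn, not the other way
- seat (a joint): How far the probe's tip has pressed the sprung seat in the socket, m. The tip meets it with the flange 12 mm above the collar; pins clear the ledge and can turn once the flange is under 5 mm above; 0.012 is fully home, flange flat on the collar. About 4 N to start, 0.9 N more per mm, 14 N home. Let go after turning, it lifts the probe 5 mm
- meter: The fixed meter, origin on the table straight below the socket's centre, axes as the socket. Grey housing 130 mm wide (y), 30 mm high, reaching 50 mm to -x and 160 mm to +x of the origin, with a display up to 55 mm above the table at the +x end; the square collar rises from it to 70 mm
- jar: Bystander: closed glass jar, 56 mm diameter, 75 mm tall, loose; origin at the centre of its underside. Leave alone
- cap_a: Bystander: loose metal jar cap lying on the table, 58 mm diameter, 11 mm high; origin at the centre of its underside. Leave alone
- cap_b: Bystander: second loose jar cap, as the first. Leave alone
Things that resemble listed ones, but are neither listed nor needed, are in the scene too. There is more than one size of the part that bears probe_grip; the job needs the smallest. Leave any blue or orange look-alike of the part that bears narrow_top alone.

How it is judged:
By the outcome, as a careful person would: the job done as asked, in the order asked, and still so for the second after the job is handed in, while the arm keeps its last pose, push and grip.
It also fails if it takes over 54 s, if anything falls off the work surface, if the arm or the gripper's body presses on something with over 40 N, if the wrist force passes 120 N, or if a joint passes its speed limit or range.

## Working session

There is one attempt and no reset: what is moved stays moved. The work goes in short steps, Python scripts to look and compute and a tool call to move; the robot and the scene stay as the last step left them, time stands still between calls to the robot, and variables do not carry over. Pictures are saved under pics/ and viewed, at most 10 in all, crops included, and the job is handed in when it is done.

Besides the shell and the picture viewer there is one more tool, called after "Emit:" as name(argument=value, ...), one argument or row to a line, values as JSON. step_arm: Moves the arm, as the interface text tells. Its arguments: {"type":"object","properties":{"steps":{"type":"array"},"claw":{"type":"number"},"grip_force":{"type":"number"}},"required":["steps"]}

```bash
mkdir -p pics
cat > h.py <<'E'
import numpy as np, cv2
from plant import sensors, vision, finish_job, r
def snap(n,f=None):
    s=vision.snapshot(n)
    if f: cv2.imwrite('pics/'+f,s['img'][:,:,::-1])
    return s
def ray(s,u,v):
    xd=(u-s['cx'])/s['fx'];yd=(v-s['cy'])/s['fy'];x,y=xd,yd
    for _ in range(20):
        k=1+s['k1']*(x*x+y*y);x,y=xd/k,yd/k
    return np.array(s['position']),np.array(s['rotation'])@np.array([x,y,1.])
def onz(s,u,v,z):
    p,d=ray(s,u,v);return p+d*(z-p[2])/d[2]
def proj(s,P):
    c=np.array(s['rotation']).T@(np.array(P)-s['position']);x,y=c[:2]/c[2];k=1+s['k1']*(x*x+y*y)
    return s['cx']+s['fx']*k*x,s['cy']+s['fy']*k*y
E
python3 - <<'E'
from h import *
for n in('scene','top'):
    s=snap(n,n+'0.png');print(n,s['position'],np.round(s['rotation'],3).tolist(),s['fx'],s['cx'],s['cy'],s['k1'])
print(sensors.get_state(),r.tip_extent)
E
```

```text
scene [ 1.37572938 -0.42160144  1.10433806] [0.767, 0.545, -0.194, -0.279] 524.0228964294804 286.2328410661063 212.0934230499511 -0.17594755011723312
top [ 0.42313343 -0.09360213  0.99191265] [-0.694, 0.715, -0.063, 0.058] 413.54024998814174 278.6814478574314 207.13007006106173 -0.10193142717171529
{'clock': 0.1, 'q': array([ 1.17180704,  0.68985111, -0.19453797,  1.56622787,  0.15730468,
        0.90251493, -0.21511282]), 'qd': array([ 0.00205025, -0.00347188, -0.0002045 , -0.00339594, -0.00073583,
        0.00081554, -0.0009285 ]), 'joint_torque': array([-3.05907815e-03, -5.28504002e+01, -1.27127666e+00, -1.53839582e+01,
       -5.25293592e-02,  2.00318274e-03,  4.97040719e-05]), 'tool_pos': array([ 0.26187389, -0.56690568,  0.25702449]), 'eef_rot': array([ 9.76669134e-01,  2.14748122e-01, -2.29308807e-04, -7.71092970e-04]), 'contact_force': array([-0.51036709, -0.04290681,  0.08501663]), 'moment': array([ 0.01478353, -0.06459737, -0.00805452]), 'finger_force': 0.0, 'opening': 0.9992999775334394} 0.019
```

View pics/scene0.png

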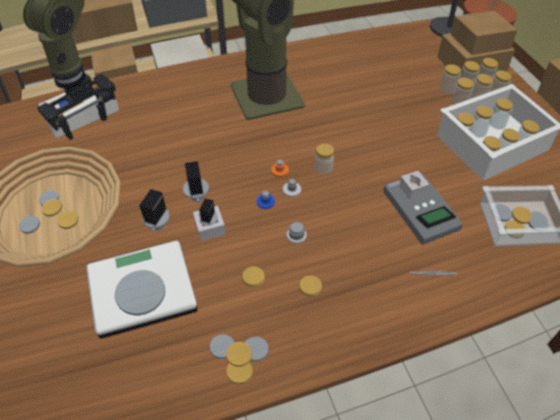

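View pics/top0.png

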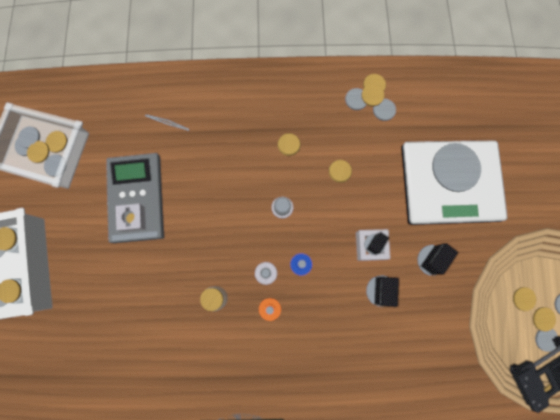

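The scene view shows the rest with the probe at (208,220), larger look-alikes at (152,207) and (194,178), grey discs at (291,187) and (297,231), and the socket at (415,183). In the top view the probe is at (375,243), the narrow disc at (266,273), the broad disc at (283,207) and the socket at (128,216).

Run:
```python
from h import *
a=cv2.imread('pics/top0.png');b=cv2.imread('pics/scene0.png')
def c(im,u,v,k=6,h=32,w=42):return cv2.resize(im[v-h:v+h,u-w:u+w],None,fx=k*.75,fy=k*.75,interpolation=cv2.INTER_CUBIC)
m=np.vstack([np.hstack([c(a,375,243),c(a,128,216)]),np.hstack([c(b,208,218),c(b,415,185)])])
cv2.imwrite('pics/m.png',m);print(m.shape)
```

```text
(576, 756, 3)
```

View pics/m.png

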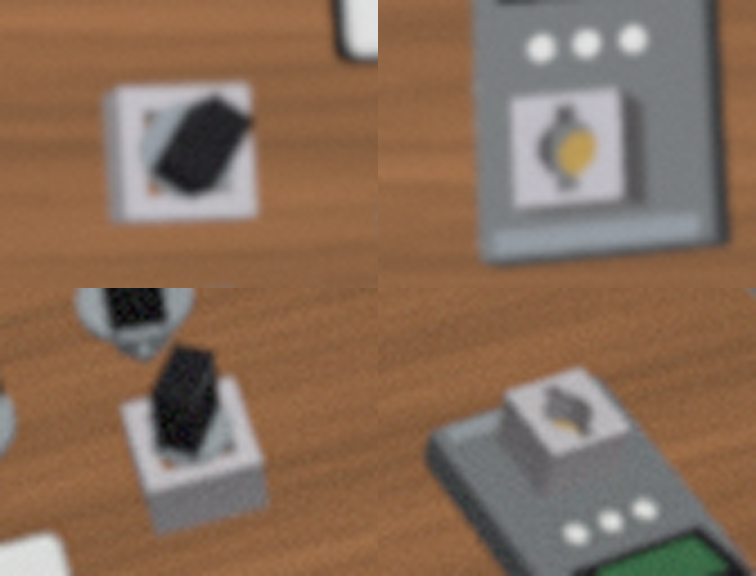

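The magnified crops show the black grip tilted about 50° in its square rest, and the socket's slots running up and down in the top image, along the meter's length.

```bash
cat > meas.py <<'E'
from h import *
T=snap('top');S=snap('scene')
def blob(s,f,u,v,h=40,name=''):
    im=s['img'].astype(int);m=f(im).astype(np.uint8);m[:max(0,v-h)]=0;m[v+h:]=0;m[:,:max(0,u-h)]=0;m[:,u+h:]=0
    n,l,st,c=cv2.connectedComponentsWithStats(m);
    L=l[v-3:v+4,u-3:u+4];L=L[L>0];k=np.bincount(L).argmax()
    m=(l==k).astype(np.uint8);cs,_=cv2.findContours(m,cv2.RETR_EXTERNAL,cv2.CHAIN_APPROX_NONE)
    return max(cs,key=cv2.contourArea)
grey=lambda im:(im.max(2)-im.min(2)<30)&(im.max(2)>60)
dark=lambda im:im.max(2)<60
E
python3 - <<'E'
from meas import *
for s,n,u,v in((T,'top',377,243),(S,'scene',207,212)):
    c=blob(s,dark,u,v,25);h=cv2.convexHull(c)
    p=cv2.approxPolyDP(h,2,True)[:,0];print(n,cv2.contourArea(h),p.tolist())
    for q in p: print(np.round(onz(s,*q,.097)[:2],4),end=' ')
    print()
bright=lambda im:(im.min(2)>125)&(im.max(2)-im.min(2)<40)
for s,n,u,v in((T,'top',117,216),(S,'scene',424,184),(T,'rest',361,237),(S,'rests',201,232)):
    c=blob(s,bright,u,v,25);h=cv2.convexHull(c);z=.07 if n in('top','scene') else .042
    p=cv2.approxPolyDP(h,2.5,True)[:,0];print(n,cv2.contourArea(h),p.tolist())
    W=np.array([onz(s,*q,z)[:2] for q in h[:,0]],dtype=np.float32);print(cv2.minAreaRect(W))
for s,n,u,v in((T,'n',266,273),(T,'b',283,207),(S,'n',291,186),(S,'b',297,229)):
    print(n,s['img'][v-12:v+13:2,u].tolist())
E
```

```text
top 207.0 [[387, 238], [378, 252], [368, 248], [377, 235], [381, 234]]Traceback (most recent call last):
  File "<stdin>", line 5, in <module>
  File "h.py", line 13, in onz
    p,d=ray(s,u,v);return p+d*(z-p[2])/d[2]
        ~~~^^^^^^^
  File "h.py", line 11, in ray
    return np.array(s['position']),np.array(s['rotation'])@np.array([x,y,1.])
                                   ~~~~~~~~~~~~~~~~~~~~~~~^~~~~~~~~~~~~~~~~~~
ValueError: matmul: Input operand 1 has a mismatch in its core dimension 0, with gufunc signature (n?,k),(k,m?)->(n?,m?) (size 3 is different from 4)
```

```bash
sed -i "s/np.array(s\['rotation'\])/Rot.from_quat(s['rotation']).as_matrix()/" h.py; sed -i '1i from scipy.spatial.transform import Rotation as Rot' h.py
python3 - <<'E'
from meas import *
for s,n,u,v in((T,'top',377,243),(S,'scene',207,212)):
    c=blob(s,dark,u,v,25);h=cv2.convexHull(c)
    p=cv2.approxPolyDP(h,2,True)[:,0];print(n,cv2.contourArea(h),p.tolist())
    for q in p: print(np.round(onz(s,*q,.097)[:2],4),end=' ')
    print()
bright=lambda im:(im.min(2)>125)&(im.max(2)-im.min(2)<40)
for s,n,u,v in((T,'top',117,216),(S,'scene',424,184),(T,'rest',361,237),(S,'rests',201,232)):
    c=blob(s,bright,u,v,25);h=cv2.convexHull(c);z=.07 if n in('top','scene') else .042
    p=cv2.approxPolyDP(h,2.5,True)[:,0];print(n,cv2.contourArea(h),p.tolist())
    W=np.array([onz(s,*q,z)[:2] for q in h[:,0]],dtype=np.float32);print(cv2.minAreaRect(W))
a=T['img'][:,:,::-1];b=S['img'][:,:,::-1]
def c(im,u,v,k=8,h=32,w=42):return cv2.resize(im[v-h:v+h,u-w:u+w],None,fx=k*.56,fy=k*.56,interpolation=cv2.INTER_CUBIC)
m=np.vstack([np.hstack([c(a,266,273),c(a,283,207)]),np.hstack([c(b,291,186),c(b,297,231)])])
cv2.imwrite('pics/m2.png',m)
E
```

```text
top 206.0 [[387, 238], [378, 252], [368, 248], [377, 235], [381, 234]]
[ 0.5022 -0.3369] [ 0.4724 -0.3149] [ 0.4818 -0.2935] [ 0.5095 -0.3152] [ 0.5114 -0.3242] 
scene 221.0 [[205, 200], [212, 201], [213, 208], [208, 222], [201, 218], [200, 209]]
[ 0.4835 -0.3214] [ 0.4927 -0.3052] [ 0.5162 -0.3085] [ 0.5561 -0.3314] [ 0.538  -0.3449] [ 0.5087 -0.3405] 
top 691.5 [[138, 202], [140, 227], [116, 231], [114, 205]]
((0.5710488557815552, 0.2448822408914566), (0.06407826393842697, 0.06145911291241646), 3.9907147884368896)
scene 317.5 [[418, 171], [428, 184], [412, 190], [402, 176]]
((0.5754073262214661, 0.24044373631477356), (0.05891641229391098, 0.06023295223712921), 4.257364749908447)
rest 833.5 [[385, 229], [385, 259], [359, 259], [357, 232]]
((0.49362900853157043, -0.31361281871795654), (0.06582356989383698, 0.07308974862098694), 86.64179992675781)
rests 534.0 [[218, 207], [223, 225], [199, 231], [193, 212]]
((0.499494731426239, -0.3232928514480591), (0.07024777680635452, 0.07053738087415695), 88.9854507446289)
```

View pics/m2.png

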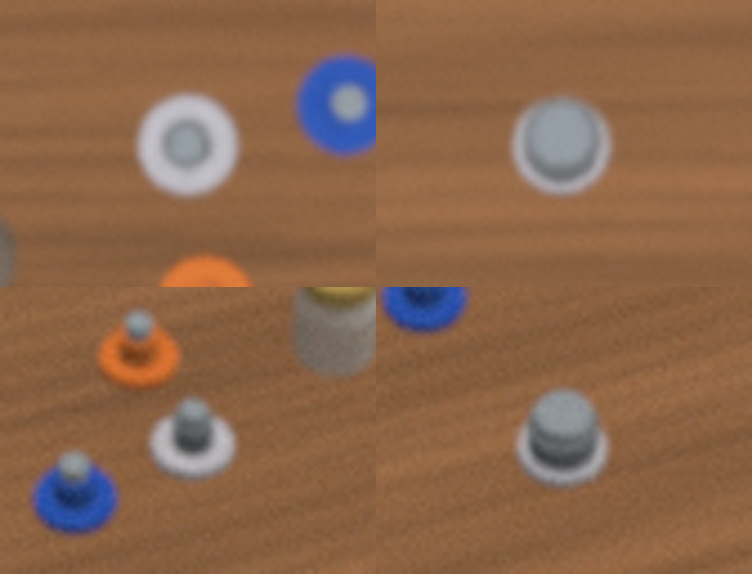

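Run:
```python
from meas import *
def sub(s,pts,z,n):
    W=np.array([onz(s,*q,z)[:2] for q in pts]);print(n,np.round(W,4).tolist(),'ctr',np.round(W.mean(0),4));return W
sub(T,[(265.7,272.9)],.038,'narrow T');sub(S,[(292.1,181.5)],.038,'narrow S')
sub(T,[(282.5,206)],.038,'broad T');sub(S,[(296.7,227.1)],.038,'broad S')
for s,P,n in((T,[(115.3,205.6),(139.8,203.6),(142,228.4),(116.4,230.2)],'sock T'),(S,[(401.7,175),(418.6,170.6),(428.6,183.4),(410.1,190.1)],'sock S')):
    W=sub(s,P,.07,n);print(np.round([np.linalg.norm(W[i]-W[i-1])for i in range(4)],4),np.degrees([np.arctan2(*(W[i]-W[i-1])[::-1]) for i in range(4)]))
# triangulate sockets/discs
def tri(a,b):
    A=0;B=0
    for s,q in((T,a),(S,b)):
        p,d=ray(s,*q);d=d/np.linalg.norm(d);M=np.eye(3)-np.outer(d,d);A=A+M;B=B+M@p
    return np.linalg.solve(A,B)
print(tri((265.7,272.9),(292.1,181.5)),tri((282.5,206),(296.7,227.1)),tri((128.4,216.9),(414.7,179.8)))
# holes in socket: dark slots + gold
d=(T['img'].astype(int).max(2)<125);y,x=np.nonzero(d[207:228,117:139]);print('slot px',x.mean()+117,y.mean()+207)
e=Rot.from_quat(sensors.get_state()['eef_rot']).as_matrix();print(e.round(3))
```

```text
narrow T [[0.4361, -0.0685]] ctr [ 0.4361 -0.0685]
narrow S [[0.444, -0.0698]] ctr [ 0.444  -0.0698]
broad T [[0.5901, -0.1117]] ctr [ 0.5901 -0.1117]
broad S [[0.5994, -0.113]] ctr [ 0.5994 -0.113 ]
sock T [[0.5965, 0.2728], [0.5994, 0.2152], [0.5421, 0.2086], [0.5395, 0.2681]] ctr [0.5694 0.2412]
[0.0572 0.0576 0.0577 0.0596] [   4.67240425  -87.03293968 -173.41020627   92.53646863]
sock S [[0.5464, 0.2143], [0.5465, 0.268], [0.5987, 0.2708], [0.6041, 0.2098]] ctr [0.5739 0.2407]
[0.0579 0.0537 0.0523 0.0612] [175.57994721  89.91237413   3.02863191 -84.92779137]
[ 0.43644647 -0.06769018  0.02958964] [ 0.59205373 -0.1110375   0.0283047 ] [0.57029179 0.24322256 0.06483651]
slot px 124.8529411764706 213.91176470588235
[[ 0.908  0.419 -0.   ]
 [ 0.419 -0.908  0.   ]
 [-0.    -0.    -1.   ]]
```

The crops show the narrow disc at about (265.7,272.9) top / (292.1,181.5) scene, and the broad disc at (282.5,206) top / (296.7,227.1) scene. The blue and orange look-alikes stand beside them.

```bash
cat >> h.py <<'E'
def rel(P,yaw=None):
    t=sensors.get_state();R=Rot.from_quat(t['eef_rot']);M=R.as_matrix()
    print('t',round(t['clock'],2),'pos',np.round(t['tool_pos'],4),'yaw',round(np.degrees(np.arctan2(M[1,0],M[0,0])),2),'tilt',M[:,2].round(3),'F',np.round(t['contact_force'],1),'M',np.round(t['moment'],2),'open',round(t['opening'],3),'q7',t['q'][6].round(2))
    if P is not None: print('shift cm',np.round(M.T@(np.array(P)-t['tool_pos'])*100,2))
E
python3 - <<'E'
from meas import *
for n,u,v,u2,v2 in(('L1',437,258,152,207),('L2',386,291,194,178)):
    for s,a,b in((T,u,v),(S,u2,v2)):
        c=blob(s,dark,a,b,30);h=cv2.convexHull(c);p=cv2.approxPolyDP(h,2,True)[:,0]
        print(n,p.tolist());print([np.round(onz(s,*q,.1)[:2],3).tolist() for q in p])
for e in(((106,160),(110,242)),((158,153),(162,238))):
    a,b=[onz(T,*q,.03) for q in e];print(np.degrees(np.arctan2(*(a-b)[[1,0]])))
rel([.495,-.316,.258])
E
```

```text
L1 [[448, 245], [456, 253], [442, 273], [431, 273], [422, 265], [435, 246]]
[[0.482, -0.472], [0.464, -0.488], [0.421, -0.453], [0.423, -0.428], [0.441, -0.409], [0.481, -0.442]]
L1 [[151, 190], [161, 194], [165, 208], [155, 223], [145, 221], [140, 207]]
[[0.406, -0.448], [0.428, -0.425], [0.479, -0.424], [0.519, -0.457], [0.504, -0.48], [0.454, -0.485]]
L2 [[396, 278], [396, 305], [376, 303], [377, 278]]
[[0.415, -0.35], [0.358, -0.346], [0.364, -0.303], [0.417, -0.308]]
L2 [[196, 162], [201, 192], [191, 194], [186, 164]]
[[0.344, -0.313], [0.456, -0.325], [0.454, -0.351], [0.343, -0.34]]
5.296286498196632
3.9000111754210742
t 0.5 pos [ 0.2621 -0.5674  0.2577] yaw 24.8 tilt [ 0. -0. -1.] F [-0.5 -0.4 -0.2] M [-0.    0.02  0.  ] open 1.001 q7 -0.22
shift cm [ 3.168e+01 -1.305e+01 -3.000e-02]
```

Emit:
step_arm(
  steps=[
    [[3.96,-1.63,0],[0,0,0]],
    [[3.96,-1.63,0],[0,0,0]],
    [[3.96,-1.63,0],[0,0,0]],
    [[3.96,-1.63,0],[0,0,0]],
    [[3.96,-1.63,0],[0,0,0]],
    [[3.96,-1.63,0],[0,0,0]],
    [[3.96,-1.63,0],[0,0,0]],
    [[3.96,-1.63,0],[0,0,0]],
  ],
  claw=1,
  grip_force=30,
)

```text
clock: 1.5
tool_pos: [0.496, -0.3151, 0.2579]
eef_rot: [0.977, 0.215, 0.0, 0.0]
contact_force: [-0.1, 0.3, 0.2]
opening: 0.999
finger_force: 0.0
```

Emit:
step_arm(
  steps=[
    [[0,0,0],[0,0,-9.85]],
    [[0,0,0],[0,0,-9.85]],
    [[0,0,0],[0,0,-9.85]],
    [[0,0,0],[0,0,-9.85]],
    [[0,0,0],[0,0,-9.85]],
    [[0,0,0],[0,0,-9.85]],
    [[0,0,0],[0,0,-9.85]],
    [[0,0,0],[0,0,-9.85]],
    [[0,0,0],[0,0,-9.85]],
    [[0,0,0],[0,0,-9.85]],
    [[0,0,0],[0,0,-9.85]],
    [[0,0,0],[0,0,-9.85]],
  ],
)

```text
clock: 3.0
tool_pos: [0.495, -0.3164, 0.2578]
eef_rot: [0.315, 0.949, -0.0, 0.0]
contact_force: [1.0, -0.1, -0.2]
opening: 1.002
finger_force: 0.0
```

Emit:
step_arm(
  steps=[
    [[0,0,3],[0,0,0]],
    [[0,0,3],[0,0,0]],
    [[0,0,3],[0,0,0]],
    [[0,0,3],[0,0,0]],
    [[0,0,2],[0,0,0]],
    [[0,0,2],[0,0,0]],
    [[0,0,1],[0,0,0]],
    [[0,0,0.9],[0,0,0]],
    [[0,0,0],[0,0,0]],
  ],
)

```text
clock: 4.12
tool_pos: [0.495, -0.3161, 0.0785]
eef_rot: [0.317, 0.948, -0.0, -0.0]
contact_force: [0.5, 0.2, 0.1]
opening: 1.002
finger_force: 0.0
```

Run:
```python
from h import *
rel([.495,-.316,.079])
a=snap('top')['img'][:,:,::-1];b=snap('scene')['img'][:,:,::-1]
def c(im,u,v,k=4.5,h=42,w=42):return cv2.resize(im[v-h:v+h,u-w:u+w],None,fx=k,fy=k,interpolation=cv2.INTER_CUBIC)
cv2.imwrite('pics/m3.png',np.hstack([c(a,378,243),c(b,207,210)]))
```

```text
t 4.12 pos [ 0.495  -0.3161  0.0785] yaw 143.0 tilt [-0.  0. -1.] F [0.5 0.2 0.1] M [ 0.01 -0.16  0.01] open 1.002 q7 0.68
shift cm [ 0.01  0.01 -0.05]
```

View pics/m3.png

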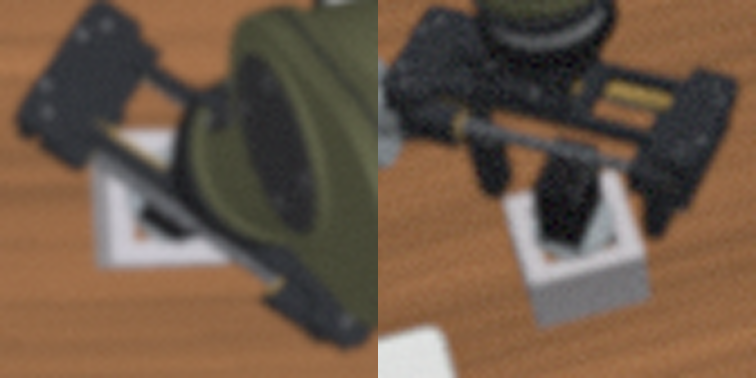

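The grip stands between the open fingers above the rest, roughly centred. I'll close gently.

Emit:
step_arm(
  steps=[
    [[0,0,0],[0,0,0]],
    [[0,0,0],[0,0,0]],
    [[0,0,0],[0,0,0]],
    [[0,0,0],[0,0,0]],
    [[0,0,0],[0,0,0]],
    [[0,0,0],[0,0,0]],
    [[0,0,0],[0,0,0]],
    [[0,0,0],[0,0,0]],
  ],
  claw=-1,
  grip_force=8,
)

```text
clock: 5.22
tool_pos: [0.4948, -0.3164, 0.0787]
eef_rot: [0.317, 0.948, -0.0, -0.0]
contact_force: [-0.7, -0.8, -0.3]
opening: 0.293
finger_force: 8.0
```

Run:
```python
from h import *
rel([.495,-.316,.079])
```

```text
t 5.22 pos [ 0.4948 -0.3164  0.0787] yaw 142.98 tilt [-0. -0. -1.] F [-0.7 -0.8 -0.3] M [-0.11  0.01 -0.05] open 0.293 q7 0.68
shift cm [ 0.01  0.04 -0.03]
```

Emit:
step_arm(
  steps=[
    [[0,0,0],[0,0,0]],
    [[0,0,0],[0,0,0]],
    [[0,0,-0.5],[0,0,0]],
    [[0,0,-1],[0,0,0]],
    [[0,0,-1.5],[0,0,0]],
    [[0,0,-2],[0,0,0]],
    [[0,0,-2],[0,0,0]],
    [[0,0,-2],[0,0,0]],
    [[0,0,-1],[0,0,0]],
    [[0,0,0],[0,0,0]],
    [[0,0,0],[0,0,0]],
  ],
  claw=-1,
  grip_force=50,
)

```text
clock: 6.6
tool_pos: [0.4945, -0.3161, 0.1781]
eef_rot: [0.317, 0.948, -0.0, -0.001]
contact_force: [-0.2, -0.8, -1.8]
opening: 0.289
finger_force: 50.0
```

Run:
```python
from h import *
rel([.4375,-.0685,.178])
```

```text
t 6.6 pos [ 0.4945 -0.3161  0.1781] yaw 143.0 tilt [-0.001  0.    -1.   ] F [-0.2 -0.8 -1.8] M [ 0.06 -0.18  0.  ] open 0.289 q7 0.79
shift cm [19.46 16.34  0.03]
```

Emit:
step_arm(
  steps=[
    [[2.43,2.04,0],[0,0,0]],
    [[2.43,2.04,0],[0,0,0]],
    [[2.43,2.04,0],[0,0,0]],
    [[2.43,2.04,0],[0,0,0]],
    [[2.43,2.04,0],[0,0,0]],
    [[2.43,2.04,0],[0,0,0]],
    [[2.43,2.04,0],[0,0,0]],
    [[2.43,2.04,0],[0,0,0]],
    [[0,0,2],[0,0,0]],
    [[0,0,2],[0,0,0]],
    [[0,0,1],[0,0,0]],
    [[0,0,0],[0,0,0]],
  ],
)

```text
clock: 8.1
tool_pos: [0.4377, -0.0687, 0.1281]
eef_rot: [0.317, 0.948, -0.0, -0.001]
contact_force: [0.2, -0.3, -1.9]
opening: 0.289
finger_force: 50.0
```

Run:
```python
from h import *
rel([.4375,-.0685,.128])
t=sensors.get_state()['tool_pos'];T=snap('top');S=snap('scene');tip=t-[0,0,.0707]
for s in(T,S):print(proj(s,t),proj(s,tip),proj(s,tip+[0,0,.034]))
def c(im,u,v,k=8,h=37,w=47):return cv2.resize(im[v-h:v+h,u-w:u+w,::-1],None,fx=k,fy=k,interpolation=cv2.INTER_CUBIC)
cv2.imwrite('pics/m4.png',c(S['img'],292,176))
```

```text
t 8.1 pos [ 0.4377 -0.0687  0.1281] yaw 143.02 tilt [-0.002 -0.    -1.   ] F [ 0.2 -0.3 -1.9] M [-0.   -0.15 -0.02] open 0.289 q7 0.06
shift cm [0.03 0.01 0.01]
(np.float64(264.62923921341053), np.float64(271.585071967476)) (np.float64(265.55109092291275), np.float64(272.093791044988)) (np.float64(265.12579309529326), np.float64(271.8591046205871))
(np.float64(292.1919073779978), np.float64(156.64328124627085)) (np.float64(291.80658084352945), np.float64(175.0229841062108)) (np.float64(291.98862074527), np.float64(166.35239370299269))
```

View pics/m4.png

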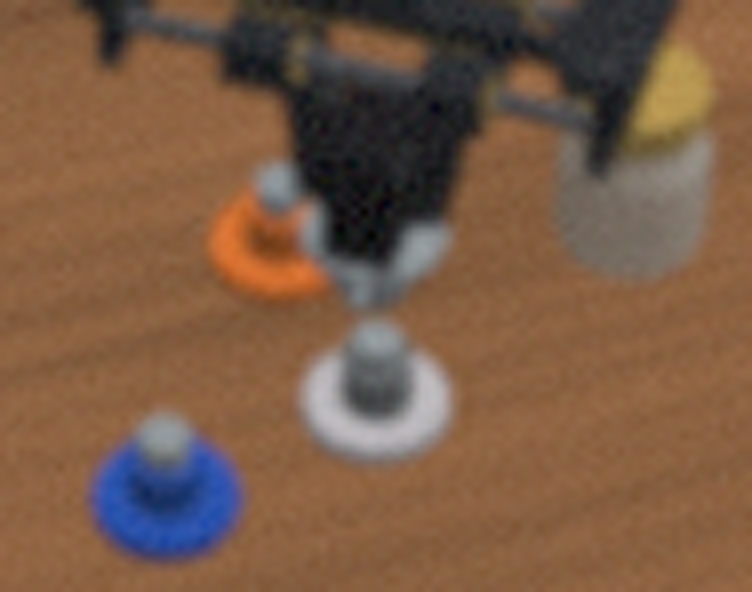

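The probe's flange is centred at about crop x 377, with the barrel foot at (372,302) straight above the narrow disc at (377,338). The horizontal alignment is good, so I'll lower it gently.

Emit:
step_arm(
  steps=[
    [[0,0,1],[0,0,0]],
    [[0,0,0.6],[0,0,0]],
    [[0,0,0.2],[0,0,0]],
    [[0,0,0.15],[0,0,0]],
    [[0,0,0.1],[0,0,0]],
    [[0,0,0],[0,0,0]],
    [[0,0,0],[0,0,0]],
  ],
)

```text
clock: 9.07
tool_pos: [0.4381, -0.0688, 0.1084]
eef_rot: [0.317, 0.948, 0.0, 0.0]
contact_force: [0.1, -0.1, 0.5]
opening: 0.288
finger_force: 50.0
```

Run:
```python
from h import *
rel([.4375,-.0685,.1087])
```

```text
t 9.07 pos [ 0.4381 -0.0688  0.1084] yaw 143.0 tilt [ 0. -0. -1.] F [ 0.1 -0.1  0.5] M [ 0.05 -0.08  0.  ] open 0.288 q7 -0.0
shift cm [ 0.06 -0.01 -0.03]
```

Emit:
step_arm(
  steps=[
    [[0,0,0.05],[0,0,0]],
    [[0,0,0],[0,0,0]],
    [[0,0,0],[0,0,0]],
    [[0,0,0],[0,0,0]],
    [[0,0,0],[0,0,0]],
    [[0,0,0],[0,0,0]],
    [[0,0,0],[0,0,0]],
    [[0,0,0],[0,0,0]],
    [[0,0,0],[0,0,0]],
  ],
)

```text
clock: 10.2
tool_pos: [0.4381, -0.0688, 0.1077]
eef_rot: [0.317, 0.948, 0.0, 0.0]
contact_force: [-0.6, 0.8, 0.8]
opening: 0.292
finger_force: 50.0
```

Run:
```python
from h import *
rel([.592,-.1115,.1284])
t=sensors.get_state()['tool_pos'];T=snap('top');S=snap('scene')
def c(im,u,v,k=8,h=37,w=47):return cv2.resize(im[v-h:v+h,u-w:u+w,::-1],None,fx=k,fy=k,interpolation=cv2.INTER_CUBIC)
cv2.imwrite('pics/m5.png',c(S['img'],292,176))
```

```text
t 10.2 pos [ 0.4381 -0.0688  0.1077] yaw 143.0 tilt [ 0.  0. -1.] F [-0.6  0.8  0.8] M [ 0.07 -0.11  0.02] open 0.292 q7 -0.0
shift cm [-14.86   5.85  -2.07]
```

View pics/m5.png

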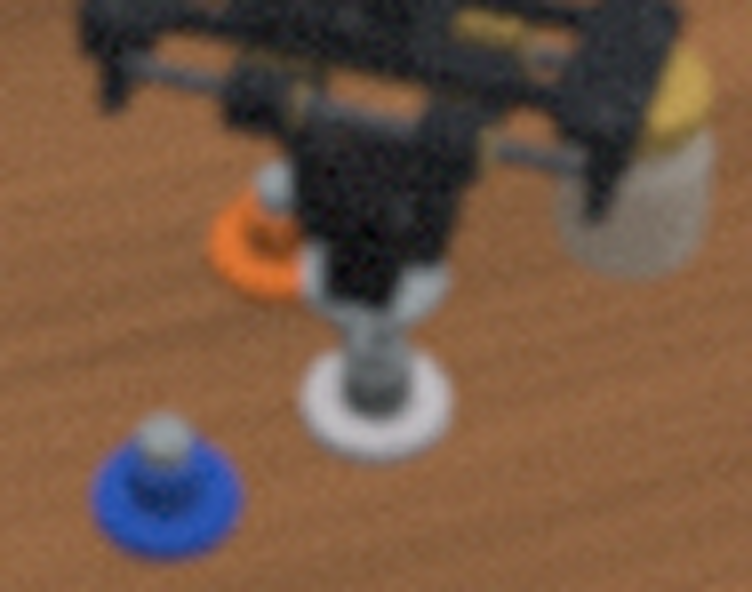

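The probe's tip rests on the narrow disc at crop (375,330), with the foot ring evenly around it. Next is the broad disc.

Emit:
step_arm(
  steps=[
    [[0,0,-1],[0,0,0]],
    [[0,0,-2],[0,0,0]],
    [[0,0,-2],[0,0,0]],
    [[-2.97,1.17,0],[0,0,0]],
    [[-2.97,1.17,0],[0,0,0]],
    [[-2.97,1.17,0],[0,0,0]],
    [[-2.97,1.17,0],[0,0,0]],
    [[-2.97,1.17,0],[0,0,0]],
    [[0,0,0],[0,0,0]],
    [[0,0,2],[0,0,0]],
    [[0,0,1.5],[0,0,0]],
    [[0,0,0.8],[0,0,0]],
  ],
)

```text
clock: 11.8
tool_pos: [0.5902, -0.1113, 0.1129]
eef_rot: [0.317, 0.948, -0.001, -0.002]
contact_force: [-0.0, -0.6, -1.4]
opening: 0.29
finger_force: 50.0
```

Emit:
step_arm(
  steps=[
    [[0,0,0.35],[0,0,0]],
    [[0,0,0.2],[0,0,0]],
    [[0,0,0.15],[0,0,0]],
    [[0,0,0],[0,0,0]],
    [[0,0,0],[0,0,0]],
  ],
)

```text
clock: 12.42
tool_pos: [0.5921, -0.1114, 0.1081]
eef_rot: [0.317, 0.948, 0.0, 0.0]
contact_force: [-0.7, -0.3, 1.0]
opening: 0.289
finger_force: 50.0
```

Run:
```python
from h import *
rel([.592,-.1115,.1077])
```

```text
t 12.43 pos [ 0.5921 -0.1114  0.1081] yaw 142.99 tilt [ 0.001 -0.    -1.   ] F [-0.7 -0.3  1. ] M [ 0.06 -0.09  0.02] open 0.289 q7 0.37
shift cm [ 0.   -0.01  0.04]
```

Emit:
step_arm(
  steps=[
    [[0,0,0],[0,0,0]],
    [[0,0,0],[0,0,0]],
    [[0,0,0],[0,0,0]],
    [[0,0,0],[0,0,0]],
    [[0,0,0],[0,0,0]],
    [[0,0,0],[0,0,0]],
    [[0,0,-1],[0,0,0]],
    [[0,0,-2],[0,0,0]],
    [[0,0,-2],[0,0,0]],
    [[0,0,-1],[0,0,0]],
  ],
)

```text
clock: 13.68
tool_pos: [0.5927, -0.1114, 0.17]
eef_rot: [0.317, 0.948, 0.0, 0.001]
contact_force: [0.5, 0.0, -1.8]
opening: 0.291
finger_force: 50.0
```

Emit:
step_arm(
  steps=[
    [[0,0,0],[0,0,-10.3]],
    [[0,0,0],[0,0,-10.3]],
    [[0,0,0],[0,0,-10.3]],
    [[0,0,0],[0,0,-10.4]],
  ],
)

```text
clock: 14.18
tool_pos: [0.5917, -0.1118, 0.1682]
eef_rot: [-0.04, 0.999, -0.0, 0.0]
contact_force: [0.2, -0.4, -1.6]
opening: 0.295
finger_force: 50.0
```

Emit:
step_arm(
  steps=[
    [[-0.04,3.92,0],[0,0,0]],
    [[-0.04,3.92,0],[0,0,0]],
    [[-0.04,3.92,0],[0,0,0]],
    [[-0.04,3.92,0],[0,0,0]],
    [[-0.04,3.92,0],[0,0,0]],
    [[-0.04,3.92,0],[0,0,0]],
    [[-0.04,3.92,0],[0,0,0]],
    [[-0.04,3.92,0],[0,0,0]],
    [[-0.04,3.92,0],[0,0,0]],
    [[0,0,0],[0,0,0]],
    [[0,0,0],[0,0,0]],
  ],
)

```text
clock: 15.55
tool_pos: [0.5691, 0.2395, 0.1677]
eef_rot: [-0.037, 0.999, -0.001, 0.0]
contact_force: [0.5, -0.2, -1.1]
opening: 0.29
finger_force: 50.0
```

Run:
```python
from h import *
rel([.5695,.241,.168])
t=sensors.get_state()['tool_pos'];S=snap('scene');T=snap('top')
for dz in(.0367,.0627,.0707): 
  for s,u0,v0 in((S,415-42,165-37),(T,128-42,216-37)): u,v=proj(s,t-[0,0,dz]);print(dz,(u-u0)*7,(v-v0)*7)
def c(im,u,v,k=7,h=37,w=42):return cv2.resize(im[v-h:v+h,u-w:u+w,::-1],None,fx=k,fy=k,interpolation=cv2.INTER_CUBIC)
cv2.imwrite('pics/m6.png',c(S['img'],415,165))
```

```text
t 15.55 pos [0.5691 0.2395 0.1677] yaw -175.73 tilt [ 0.    -0.002 -1.   ] F [ 0.5 -0.2 -1.1] M [ 0.01 -0.16 -0.01] open 0.29 q7 0.5
shift cm [-0.05  0.15 -0.03]
0.0367 313.78893991434563 243.96663735899935
0.0367 231.87967785730845 236.43986985151136
0.0627 300.8403531977579 291.72234367208074
0.0627 262.5181762384658 249.42813555155382
0.0707 296.9144007767678 306.1604017678285
0.0707 271.61255969724493 253.2803503436396
```

View pics/m6.png

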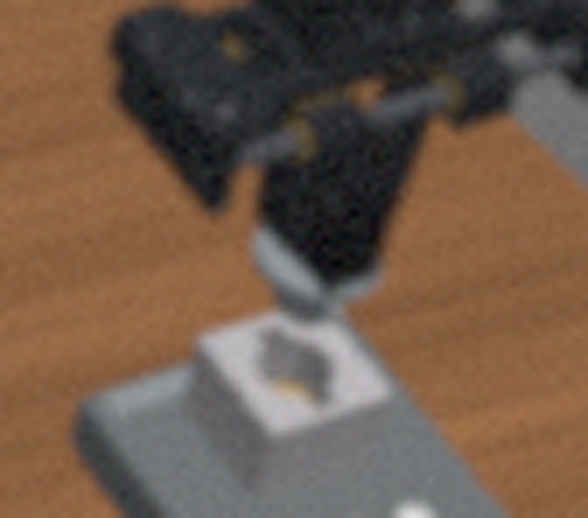

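The flange is centred at about crop (317,256), roughly 2 px lower than predicted, which is the scene camera's bias. The socket hole is centred at about crop (298,367).

Run:
```python
from h import *
S=snap('scene')
for b in((2.5,12),(2.5,16),(0,14),(0,0)):
  for o in((297,366),(299,371)):
    u=(o[0]-b[0])/7+373;v=(o[1]-b[1])/7+128
    print(b,o,onz(S,u,v,.07).round(4))
rel(None)
```

```text
(2.5, 12) (297, 366) [0.5705 0.2436 0.07  ]
(2.5, 12) (299, 371) [0.5731 0.243  0.07  ]
(2.5, 16) (297, 366) [0.5686 0.2446 0.07  ]
(2.5, 16) (299, 371) [0.5712 0.2441 0.07  ]
(0, 14) (297, 366) [0.5699 0.245  0.07  ]
(0, 14) (299, 371) [0.5725 0.2445 0.07  ]
(0, 0) (297, 366) [0.5766 0.2414 0.07  ]
(0, 0) (299, 371) [0.5792 0.2408 0.07  ]
t 15.7 pos [0.5695 0.2386 0.1675] yaw -175.83 tilt [-0.    -0.002 -1.   ] F [ 0.2  0.7 -1. ] M [ 0.03 -0.15 -0.  ] open 0.293 q7 0.5
```

Emit:
step_arm(
  steps=[
    [[-0.13,0.34,0],[0,0,0]],
    [[0,0,1],[0,0,0]],
    [[0,0,1],[0,0,0]],
    [[0,0,0.6],[0,0,0]],
    [[0,0,0.3],[0,0,0]],
    [[0,0,0.3],[0,0,0]],
    [[0,0,0.3],[0,0,0]],
    [[0,0,0.2],[0,0,0]],
    [[0,0,0],[0,0,0]],
    [[0,0,0],[0,0,0]],
  ],
)

```text
clock: 16.95
tool_pos: [0.5701, 0.2442, 0.1308]
eef_rot: [-0.037, 0.999, 0.0, 0.0]
contact_force: [0.3, -0.2, -0.8]
opening: 0.287
finger_force: 50.0
```

Run:
```python
from h import *
rel([.5702,.2425,.13])
```

```text
t 16.95 pos [0.5701 0.2442 0.1308] yaw -175.7 tilt [ 0.  0. -1.] F [ 0.3 -0.2 -0.8] M [ 0.04 -0.18 -0.02] open 0.287 q7 0.46
shift cm [ 0.   -0.17  0.08]
```

Emit:
step_arm(
  steps=[
    [[0,-0.12,0],[0,0,0]],
    [[0,0,0.2],[0,0,0]],
    [[0,0,0.2],[0,0,0]],
    [[0,0,0],[0,0,0]],
    [[0,0,0],[0,0,0]],
  ],
)

```text
clock: 17.58
tool_pos: [0.5701, 0.243, 0.1267]
eef_rot: [-0.038, 0.999, -0.0, -0.0]
contact_force: [1.1, 0.0, -2.2]
opening: 0.289
finger_force: 50.0
```

Run:
```python
from h import *
rel([.5702,.2425,.1267])
```

```text
t 17.57 pos [0.5701 0.243  0.1267] yaw -175.7 tilt [-0. -0. -1.] F [ 1.1  0.  -2.2] M [ 0.08 -0.09  0.05] open 0.289 q7 0.46
shift cm [-0.01 -0.05 -0.  ]
```

Emit:
step_arm(
  steps=[
    [[0,0,0.2],[0,0,0]],
    [[0,0,0.2],[0,0,0]],
    [[0,0,0.2],[0,0,0]],
    [[0,0,0.1],[0,0,0]],
    [[0,0,0],[0,0,0]],
    [[0,0,0],[0,0,0]],
  ],
)

```text
clock: 18.32
tool_pos: [0.5701, 0.243, 0.1198]
eef_rot: [-0.038, 0.999, 0.0, 0.0]
contact_force: [0.5, -0.6, -2.2]
opening: 0.29
finger_force: 50.0
```

Run:
```python
from h import *
rel([.5702,.2425,.1187])
```

```text
t 18.32 pos [0.5701 0.243  0.1198] yaw -175.7 tilt [ 0.  0. -1.] F [ 0.5 -0.6 -2.2] M [ 0.09 -0.12  0.02] open 0.29 q7 0.45
shift cm [-0.   -0.05  0.11]
```

Pins are entering the slots freely. I'll keep pressing, to home at TCP z≈0.1067.

Emit:
step_arm(
  steps=[
    [[0,0,0.2],[0,0,0]],
    [[0,0,0.2],[0,0,0]],
    [[0,0,0.2],[0,0,0]],
    [[0,0,0.2],[0,0,0]],
    [[0,0,0.2],[0,0,0]],
    [[0,0,0],[0,0,0]],
    [[0,0,0],[0,0,0]],
  ],
  grip_force=60,
)

```text
clock: 19.2
tool_pos: [0.5704, 0.2432, 0.1108]
eef_rot: [-0.038, 0.999, 0.0, 0.001]
contact_force: [-0.9, -1.1, 8.4]
opening: 0.288
finger_force: 60.0
```

Run:
```python
from h import *
rel([.5702,.2425,.1067])
```

```text
t 19.2 pos [0.5704 0.2432 0.1108] yaw -175.7 tilt [ 0.001  0.    -1.   ] F [-0.9 -1.1  8.4] M [-0.27  0.2   0.01] open 0.288 q7 0.44
shift cm [ 0.03 -0.07  0.41]
```

Emit:
step_arm(
  steps=[
    [[0,0,0.2],[0,0,0]],
    [[0,0,0.2],[0,0,0]],
    [[0,0,0.1],[0,0,0]],
    [[0,0,0.1],[0,0,0]],
    [[0,0,0.1],[0,0,0]],
    [[0,0,0],[0,0,0]],
    [[0,0,0],[0,0,0]],
  ],
)

```text
clock: 20.08
tool_pos: [0.5705, 0.2433, 0.1066]
eef_rot: [-0.037, 0.999, -0.0, 0.001]
contact_force: [-5.1, -5.4, 27.7]
opening: 0.294
finger_force: 60.0
```

Run:
```python
from h import *
rel([.5702,.2425,.1067])
```

```text
t 20.07 pos [0.5705 0.2433 0.1066] yaw -175.71 tilt [ 0.003 -0.    -1.   ] F [-5.1 -5.4 27.7] M [-1.22  1.16  0.02] open 0.294 q7 0.43
shift cm [ 0.03 -0.08 -0.01]
```

Emit:
step_arm(
  steps=[
    [[0,0,-0.06],[0,0,0]],
    [[0,0,0],[0,0,6]],
    [[0,0,0],[0,0,6]],
    [[0,0,0],[0,0,6]],
    [[0,0,0],[0,0,6]],
    [[0,0,0],[0,0,6]],
    [[0,0,0],[0,0,0]],
  ],
)

```text
clock: 20.95
tool_pos: [0.5712, 0.2451, 0.1067]
eef_rot: [0.223, 0.975, 0.002, 0.002]
contact_force: [-2.3, -0.7, 20.4]
opening: 0.286
finger_force: 60.0
```

Run:
```python
from h import *
rel([.5702,.2425,.1067])
```

```text
t 20.95 pos [0.5712 0.2451 0.1067] yaw 154.27 tilt [ 0.004  0.003 -1.   ] F [-2.3 -0.7 20.4] M [-0.35  0.57 -0.07] open 0.286 q7 -0.01
shift cm [-0.02 -0.28 -0.  ]
```

Emit:
step_arm(
  steps=[
    [[0,0,0],[0,0,6]],
    [[0,0,0],[0,0,6]],
    [[0,0,0],[0,0,6]],
    [[0,0,0],[0,0,6]],
    [[0,0,0],[0,0,6]],
    [[0,0,0],[0,0,0]],
    [[0,0,0],[0,0,0]],
  ],
)

```text
clock: 21.82
tool_pos: [0.5718, 0.2458, 0.1067]
eef_rot: [0.467, 0.884, 0.003, 0.001]
contact_force: [-1.2, 0.4, 19.5]
opening: 0.29
finger_force: 60.0
```

Run:
```python
from h import *
rel([.5702,.243,.1067])
```

```text
t 21.82 pos [0.5718 0.2458 0.1067] yaw 124.33 tilt [ 0.006  0.005 -1.   ] F [-1.2  0.4 19.5] M [-0.04  0.34 -0.05] open 0.29 q7 -0.42
shift cm [-0.14 -0.29 -0.  ]
```

Emit:
step_arm(
  steps=[
    [[0,0,0],[0,0,6]],
    [[0,0,0],[0,0,6]],
    [[0,0,0],[0,0,6]],
    [[0,0,0],[0,0,6]],
    [[0,0,0],[0,0,6]],
    [[0,0,0],[0,0,1]],
    [[0,0,0],[0,0,0]],
    [[0,0,0],[0,0,0]],
  ],
)

```text
clock: 22.82
tool_pos: [0.572, 0.2459, 0.1067]
eef_rot: [0.686, 0.728, 0.004, 0.001]
contact_force: [-1.5, 0.9, 19.9]
opening: 0.289
finger_force: 60.0
```

Run:
```python
from h import *
rel([.5702,.243,.1067])
S=snap('scene')
def c(im,u,v,k=7,h=37,w=42):return cv2.resize(im[v-h:v+h,u-w:u+w,::-1],None,fx=k,fy=k,interpolation=cv2.INTER_CUBIC)
cv2.imwrite('pics/m7.png',c(S['img'],415,175))
```

```text
t 22.82 pos [0.572  0.2459 0.1067] yaw 93.4 tilt [ 0.006  0.005 -1.   ] F [-1.5  0.9 19.9] M [0.03 0.44 0.16] open 0.289 q7 -0.83
shift cm [-0.28 -0.2   0.  ]
```

View pics/m7.png

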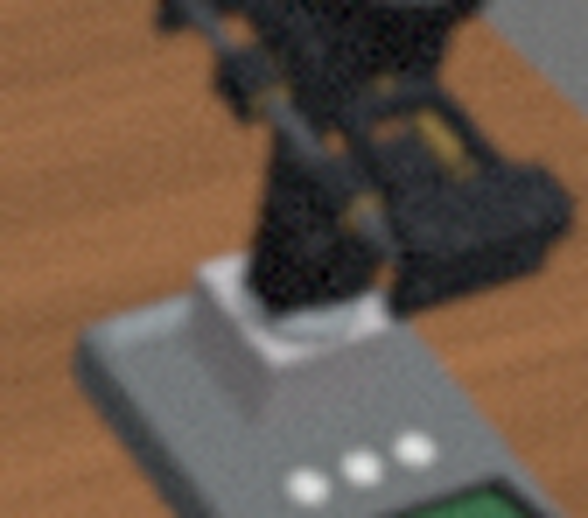

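The flange sits flat on the collar at about crop (315,325) and the grip is turned a quarter. I'll add a little press, then hand in.

Emit:
step_arm(
  steps=[
    [[0,0,0.04],[0,0,0]],
    [[0,0,0],[0,0,0]],
    [[0,0,0],[0,0,0]],
    [[0,0,0],[0,0,0]],
  ],
)

```text
clock: 23.38
tool_pos: [0.572, 0.2459, 0.1067]
eef_rot: [0.686, 0.728, 0.004, 0.001]
contact_force: [-2.3, 1.3, 22.3]
opening: 0.289
finger_force: 60.0
```

Run:
```python
from h import *
rel(None)
print(finish_job())
```

```text
t 23.38 pos [0.572  0.2459 0.1067] yaw 93.39 tilt [ 0.006  0.005 -1.   ] F [-2.3  1.3 22.3] M [-0.03  0.58  0.23] open 0.289 q7 -0.83
the job is handed in; nothing more can be done
None
```

I handed the job in at 23.4 s: the probe touched the narrow disc and then the broad one for about a second each, went into the socket and down to the collar, and is turned about 91° clockwise, still gripped and pressed home (about 22 N up on the tool); no verdict came back.

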